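Shift the gauge carriage to the next index hole and hold its pin home

ROBOT

A 6-joint arm with a two-finger parallel gripper is mounted at the origin on the work surface. World frame = base frame: x ahead of the robot, y to its left, z up, the work surface at z = 0. Lengths are in m, angles in rad, forces in N, time in s.
With the tool pointing down it reaches from about 0.35 to 0.775 m from the base axis. Payload 5.5 kg.
Tool frame: the origin (TCP) lies between the finger pads; the fingertips stand 11 mm ahead of it and the grasp point (between the pads) lies 8 mm behind it (tips_ahead is the distance from the TCP to the fingertips, in m); z points along the fingers, y is the line along which they close (so a half turn about z gives the same grasp; the last joint's range is limited). The gripper opens to 85 mm and grips with 20 to 120 N. Pads are 22 mm wide; open, the fingers measure 114 mm over their backs; the gripper's body (76 mm by 85 mm) begins 54 mm behind the grasp point. The pads swing forward as they close: fully open they stand 13 mm farther back than shut.
Start: joints at [-0.14, 0.313, 0.046, 1.304, 0, 1.431], TCP at [0.575, -0, 0.242] pointing down, gripper open.
Joint ranges: [-2.76, 2.76], [-0.86, 1.69], [-1.03, 1.26], [-2.2, 2.34], [-1.47, 1.5], [-3.14, 3.14]. Speed limits (rad/s): [2.57, 2.57, 3.14, 3.14, 3.14, 3.14].

INTERFACE

Orientations are given as a unit quaternion [w, x, y, z].
In Python, from workcell import * gives the robot as it stands. The module is installed in compiled form; this text tells all that it offers.
- The arm moves only by the tool jog_arm, never from a script. Its argument "moves" is a list of rows, each an object with "fingers": the closure, from 0 (fully open) to 1 (shut); "slide": the shift along the tool's x, y, z in mm, a list of three; "angular": the turn, a rotation vector about the tool's x, y, z in degrees, a list of three. A call has 1 to 10 rows; each row is the pose to reach, as a shift and turn from the pose commanded when the call began, along the tool's axes at that moment; what a row does not reach only later rows make up. A row lasts 1/12 s, in which the tool goes at most 41.7 mm and 7.16 degrees, less where a joint would pass 70% of its speed; a pose out of reach is approached as far as the arm can. A call with a gripper value outside its range is refused whole. The fingers move at their own pace and stop on an object; "squeeze" is the grip in N (left out, the last holds). Time passes only in rows, so rows that repeat a pose let the fingers close. It gives the time, the measured TCP pose, the force, the opening and the grip force at its end, in the units of the state.
- get_state(): the state, without advancing time (a new reading comes with each control period).
- read_camera(name): name is "scene" or "side" or "wrist"; returns a dict with "color" (420x560x3 uint8, red, green, blue), "fovy" (degrees; the focal length in pixels is half the picture's height over the tangent of half this angle, whatever the lens; pixels are square), "cx", "cy" (the principal point, pixels), "world_from_camera" (4x4, takes a point from camera to world coordinates); the wrist camera has in their place "tool_from_camera" (4x4, takes a point from camera to tool coordinates, whose origin is the TCP and whose axes are the flange's). Camera axes: x right, y down, z forward; pixel columns grow to the right and rows downward; lengths in m; the calibration is good to about 2 mm. A picture is of the moment at which its call begins: read the wrist's pose just before it. There is no depth.
- hand_in(): hands the job in; it is judged then, once.
Trained networks look in a picture, given as the dict that the camera call returned (one of the last four; its "shot" number tells which), for a name from the list of things; names that differ only in an ending like _2 or _b are one class to them, and where a whole thing is asked for, a point or a joint stands for the part that bears it (a point fixed in the world has none). Each returns a list of dicts, best first, with "p" (0 to 1); they miss things now and then, are a little off and sometimes report something else, mostly with a low value. They report only what shows in the picture. A call takes as long as a camera call.
- look_for(target, picture): "point" ([column, row] in pixels, amid what is visible of it).
- tip_of(target, picture): "point" ([column, row] in pixels: a listed point, or the origin of a listed thing).
The state is a dict: "clock": time; "joint_pos": joint angles; "qvel": joint speeds; "tau": joint torques, N m; "tcp_pos": TCP position; "orientation": TCP orientation; "wrist_force": force on the tool from outside, world axes, zero at the start; "ft_torque": the same for the moment, N m; "finger_gap": finger opening in m; "grip_force": force on a finger pad.
Only numpy, scipy, OpenCV 4.12 (cv2) and the standard library are available. Lean on these libraries where they do the work, as an engineer would, in place of code of your own. Each camera call takes 0.05 s, during which the arm holds its last target. There are 200 camera calls.

TASK

In the soil lab, first stop the load frame's drive: press the red mushroom button on the yellow-collared control box right down to its stop, then let it spring back. Next pull up the red knob of the index plunger on the green gauge carriage until its pin is clear of the rail, slide the carriage one hole along the rail, towards the end where the blue specimen mould stands, and let the pin into that next hole. Finish still holding: keep hold of the knob and press it right down so that the pin stays fully home in the hole (it springs part-way up if you let go), and leave the other things on the bench undisturbed.

Things in the scene. Friction and masses are not known exactly. Their poses are not given: they have to be found in the camera images.
- stop_top (a point): centre of the top of the red round stop button (40 mm across) on a yellow housing on a grey control box (100 x 90 x 60 mm, fixed). It is pressed straight down, 10 mm to its stop; spring return, about 6 N when fully down
- stop (a joint): travel of the stop button in m: 0 released, 0.010 fully down
- rail: fixed index rail, held down on the bench: steel bar 40 mm wide, 250 mm long, its top 42 mm above the bench, on a grey base plate 140 x 270 mm with blue end stops. Origin at the centre of its underside; its y axis runs along the rail (horizontal, turned by up to 0.35 rad), z is up. Five square 13 mm holes in its top at y = -80, -40, 0, 40, 80 mm (40 mm apart). The carriage starts in the middle hole (y = 0)
- carriage (a joint): position of the green carriage (64 mm across, 52 mm along the rail, top 58 mm above the bench, a dial gauge sticking out 107 mm towards the rail's +x, no higher than 88 mm) along the rail's y in m: 0 at the start, +0.04 or -0.04 at the next holes. Slides with about 2 N of friction once the pin is clear; the pin locks it with up to 1.5 mm of play either way
- plunger (a joint): height of the plunger in m: 0 pressed right down, pin fully home 12 mm deep in the hole; about 0.005 when left alone (a light spring floats it there, so the pin still locks but is not fully home); the pin is clear of the rail top above 0.012; 0.018 is pulled to its upper stop. About 2.5 N presses it fully down, 6 N pulls it fully up. Between holes the pin rides on the rail top
- knob (a point): on the axis of the red plunger knob, half-way up its grip: a vertical cylinder 30 mm across and 21 mm high, with a 38 mm wide, 6 mm thick head on it (head top is 16 mm above this point). The point lies 109 mm above the bench when the plunger is pressed right down, and moves with plunger and carriage. Below the grip is a barrel 24 mm across; the nearest thing sideways at knob height is over 60 mm away
- mould_mid (a point): half-way up the axis of the blue cylindrical specimen mould (112 mm across its steel foot, 119 mm high, 2 kg, loose), which stands beyond one end of the rail, about 200 mm from the rail's middle; its rail-frame y is positive or negative. Leave it alone
- pot: plain steel beaker 100 mm across, 100 mm high, loose, beyond the other end of the rail; origin at the centre of its underside. Leave it alone
- tin_a: small aluminium tin, 60 mm across, 50 mm high, origin under its centre; leave alone
- tin_b: second such tin; leave alone
- jar: amber jar, 70 mm across, 100 mm high, origin under its centre; leave alone
- spatula: spatula lying on the bench; leave alone
- screwdriver: screwdriver lying on the bench; leave alone

How it is judged:
By the outcome, as a careful person would: the job done as asked, in the order asked, and still so for the second after the job is handed in, while the arm keeps its last pose, push and grip.
It also fails if it takes over 48 s, if anything falls off the work surface, if the arm or the gripper's body presses on something with over 40 N, if the wrist force passes 120 N, or if a joint passes its speed limit or range.

## Working session

There is one attempt and no reset: what is moved stays moved. The work goes in short steps, Python scripts to look and compute and a tool call to move; the robot and the scene stay as the last step left them, time stands still between calls to the robot, and variables do not carry over. Pictures are saved under pics/ and viewed, at most 10 in all, crops included, and the job is handed in when it is done.

Besides the shell and the picture viewer there is one more tool, called after "Request:" as name(argument=value, ...), one argument or row to a line, values as JSON. jog_arm: Moves the arm, as the interface text tells. Its arguments: {"type":"object","properties":{"moves":{"type":"array","items":{"type":"object","properties":{"fingers":{"type":"number"},"slide":{"type":"array","items":{"type":"number"}},"angular":{"type":"array","items":{"type":"number"}}}}},"squeeze":{"type":"number"}},"required":["moves"]}

```bash
mkdir -p pics; cat > h.py <<'E'
from workcell import *
import numpy as np, cv2
from scipy.spatial.transform import Rotation as R
def T(s):
    q=s["orientation"]; M=np.eye(4); M[:3,:3]=R.from_quat([q[1],q[2],q[3],q[0]]).as_matrix(); M[:3,3]=s["tcp_pos"]; return M
def shot(n):
    s=get_state(); p=read_camera(n)
    p["W"]=T(s)@np.array(p["tool_from_camera"]) if n=="wrist" else np.array(p["world_from_camera"])
    return p
def ray(p,uv):
    f=p["color"].shape[0]/2/np.tan(np.radians(p["fovy"])/2)
    d=p["W"][:3,:3]@np.array([(uv[0]-p["cx"])/f,(uv[1]-p["cy"])/f,1]); return p["W"][:3,3],d/np.linalg.norm(d)
def atz(p,uv,z):
    o,d=ray(p,uv); return o+d*(z-o[2])/d[2]
def tri(rs):
    A=sum(np.eye(3)-np.outer(d,d) for o,d in rs); b=sum((np.eye(3)-np.outer(d,d))@o for o,d in rs); return np.linalg.solve(A,b)
def save(p,n): cv2.imwrite(f"pics/{n}.png",p["color"][:,:,::-1])
E
python3 - <<'E'
from h import *
np.set_printoptions(precision=4,suppress=True)
s=get_state(); print(s["clock"],T(s))
for n in ["scene","side","wrist"]:
    p=shot(n); save(p,n+"0"); print(n,p["fovy"],p["cx"],p["cy"],p["W"][:3,3])
    for t in ["stop_top","knob","mould_mid","rail","pot","tin_a","jar"]:
        for r in tip_of(t,p)[:2]: 
            z={"stop_top":.09,"knob":.114,"mould_mid":.06}.get(t,0)
            print(" ",t,np.round(r["point"],1),round(r["p"],2),atz(p,r["point"],z))
E
python3 - <<'E'
import cv2,sys
sys.path.insert(0,'.')
a=cv2.imread('pics/scene0.png');b=cv2.imread('pics/side0.png')
E
```

```text
0.0 [[-0.      1.     -0.0018  0.5745]
 [ 1.      0.      0.0002  0.0001]
 [ 0.0002 -0.0018 -1.      0.2414]
 [ 0.      0.      0.      1.    ]]
scene 56.19729132393743 276.8282040582598 204.13319620865695 [1.0112 0.4158 1.1506]
  stop_top [196.7 125.2] 0.47 [ 0.4541 -0.3957  0.09  ]
  knob [301.  223.7] 0.44 [0.5469 0.1345 0.114 ]
  knob [417.5 224.5] 0.42 [0.3328 0.4051 0.114 ]
  mould_mid [242.8 206.4] 0.83 [ 0.5896 -0.0628  0.06  ]
  rail [295.1 238.8] 0.85 [0.5515 0.1218 0.    ]
  rail [166. 176.] 0.48 [ 0.6433 -0.3827  0.    ]
  pot [352.8 269.9] 0.63 [0.5238 0.3248 0.    ]
  tin_a [408.7 285.9] 0.95 [0.4609 0.4845 0.    ]
  tin_a [219.6 263.4] 0.74 [ 0.7657 -0.0101  0.    ]
  jar [164.7 177.1] 0.94 [ 0.6494 -0.3828  0.    ]
side 55.80360049446456 288.40504001819266 204.8347473592548 [ 0.3726 -0.7579  0.6533]
  stop_top [387.8 234.5] 0.69 [ 0.7098 -0.1101  0.09  ]
  stop_top [302.1 376.6] 0.61 [ 0.4533 -0.4179  0.09  ]
  knob [298.7 176.3] 0.44 [0.551  0.1328 0.114 ]
  mould_mid [331.4 235.5] 0.72 [ 0.5947 -0.0581  0.06  ]
  rail [297.1 209.7] 0.74 [0.5501 0.14   0.    ]
  pot [273.1 181. ] 0.75 [0.5036 0.3051 0.    ]
  tin_a [386.7 236.5] 0.71 [ 0.7578 -0.014   0.    ]
  tin_a [252.9 156.8] 0.55 [0.4554 0.4764 0.    ]
  jar [404.7 358.3] 0.7 [ 0.6613 -0.3582  0.    ]
  jar [419.1 281.8] 0.53 [ 0.7716 -0.179   0.    ]
wrist 58.92218210378365 279.6782616817411 201.33114496873569 [0.5762 0.0652 0.3744]
  rail [247.8  28.9] 0.71 [0.5462 0.131  0.    ]
```

View pics/scene0.png

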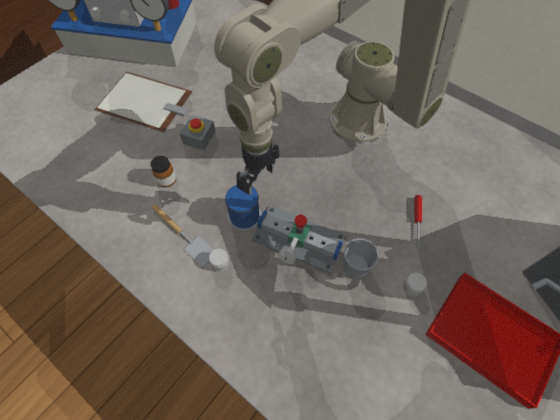

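View pics/side0.png

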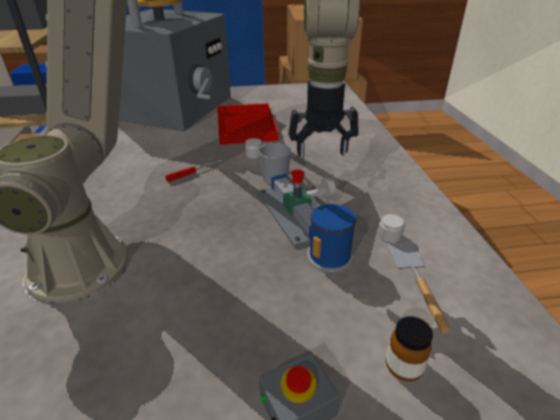

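The scene view shows the red stop button at about (196,125), the knob at (301,222) and the blue mould at (243,206), on the rail's -y world side. In the side view the button is at (298,379) and the knob at (297,176).

```bash
python3 - <<'E'
from h import *
np.set_printoptions(precision=4,suppress=True)
a=shot("scene");b=shot("side")
def red(p,c,r=14):
    im=cv2.cvtColor(p["color"],cv2.COLOR_RGB2HSV);x,y=c;s=im[y-r:y+r,x-r:x+r].astype(int)
    m=((s[...,0]<6)|(s[...,0]>174))&(s[...,1]>150)&(s[...,2]>70)
    v,u=np.nonzero(m);print(len(u),u.min()+x-r,u.max()+x-r,v.min()+y-r,v.max()+y-r);return np.array([u.mean()+x-r,v.mean()+y-r])
s1,s2=red(a,(196,125)),red(b,(298,379),20)
k1,k2=red(a,(301,222)),red(b,(297,176))
print(s1,s2,tri([ray(a,s1),ray(b,s2)]));print(k1,k2,tri([ray(a,k1),ray(b,k2)]))
E
```

```text
76 191 200 119 127
491 287 309 366 392
118 295 306 215 227
142 291 303 170 183
[195.4079 123.0789] [298.2261 378.7862] [ 0.4466 -0.414   0.0806]
[300.3136 220.678 ] [297.1338 176.0775] [0.5441 0.1277 0.119 ]
```

Request:
jog_arm(
  moves=[
    {"fingers":1,"slide":[-400,-120,0]},
    {"fingers":1,"slide":[-400,-120,0]},
    {"fingers":1,"slide":[-400,-120,0]},
    {"fingers":1,"slide":[-400,-120,0]},
    {"fingers":1,"slide":[-400,-120,0]},
    {"fingers":1,"slide":[-400,-120,0]},
    {"fingers":1,"slide":[-400,-120,0]},
    {"fingers":1,"slide":[-400,-120,0]},
    {"fingers":1,"slide":[-400,-120,0]},
    {"fingers":1,"slide":[-400,-120,0]},
  ],
)

```text
schema error: expected keys fingers, slide, angular
```

Request:
jog_arm(
  moves=[
    {"fingers":1,"slide":[-400,-125,0],"angular":[0,0,0]},
    {"fingers":1,"slide":[-400,-125,0],"angular":[0,0,0]},
    {"fingers":1,"slide":[-400,-125,0],"angular":[0,0,0]},
    {"fingers":1,"slide":[-400,-125,0],"angular":[0,0,0]},
    {"fingers":1,"slide":[-400,-125,0],"angular":[0,0,0]},
    {"fingers":1,"slide":[-400,-125,0],"angular":[0,0,0]},
    {"fingers":1,"slide":[-400,-125,0],"angular":[0,0,0]},
    {"fingers":1,"slide":[-400,-125,0],"angular":[0,0,0]},
    {"fingers":1,"slide":[-400,-125,0],"angular":[0,0,0]},
    {"fingers":1,"slide":[-400,-125,0],"angular":[0,0,0]},
  ],
)

```text
clock: 2.13
tcp_pos: [0.4498, -0.3996, 0.2425]
orientation: [0.0, 0.707, 0.707, 0.0]
wrist_force: [0.6, -0.6, -0.3]
finger_gap: -0.0001
grip_force: 0.0
```

Request:
jog_arm(
  moves=[
    {"fingers":1,"slide":[0,0,0],"angular":[0,0,0]},
    {"fingers":1,"slide":[0,0,0],"angular":[0,0,0]},
    {"fingers":1,"slide":[0,0,0],"angular":[0,0,0]},
  ],
)

```text
clock: 2.38
tcp_pos: [0.4504, -0.3976, 0.242]
orientation: [-0.0, 0.707, 0.707, 0.0]
wrist_force: [-0.5, 0.8, 0.6]
finger_gap: 0.0003
grip_force: 0.0
```

```bash
python3 - <<'E'
from h import *
np.set_printoptions(precision=4,suppress=True)
s=get_state(); print(s["clock"],T(s),s["finger_gap"])
p=shot("wrist");save(p,"w1");print(p["W"])
for r in tip_of("stop_top",p)[:2]:print(r["point"],r["p"],atz(p,r["point"],.082))
im=cv2.cvtColor(p["color"],cv2.COLOR_RGB2HSV).astype(int)
m=(((im[...,0]<6)|(im[...,0]>174))&(im[...,1]>150)&(im[...,2]>70)).astype(np.uint8)
n,l,st,c=cv2.connectedComponentsWithStats(m)
for i in range(1,n):
    if st[i,4]>100: print(st[i],c[i],[atz(p,c[i],z) for z in(.07,.08,.09)])
E
```

```text
2.3833 [[ 0.0009  1.     -0.0003  0.4504]
 [ 1.     -0.0009  0.001  -0.3976]
 [ 0.001  -0.0003 -1.      0.242 ]
 [ 0.      0.      0.      1.    ]] 0.0003228444949821216
[[ 1.     -0.0005 -0.0017  0.4517]
 [-0.0009 -0.9666 -0.2562 -0.3326]
 [-0.0015  0.2562 -0.9666  0.3741]
 [ 0.      0.      0.      1.    ]]
[280.5, 209.2] 0.82 [ 0.4519 -0.4167  0.082 ]
[ 255  181   46   47 1712] [277.441  204.2331] [array([ 0.4493, -0.4157,  0.07  ]), array([ 0.4494, -0.413 ,  0.08  ]), array([ 0.4495, -0.4103,  0.09  ])]
```

View pics/w1.png

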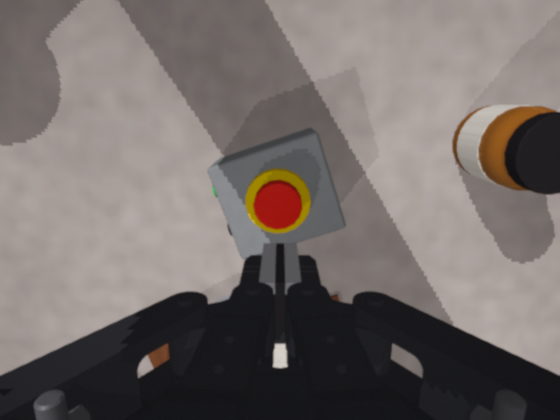

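The button centre is at pixel (277,204), which puts it near (0.449,-0.413) at z≈0.08.

Request:
jog_arm(
  moves=[
    {"fingers":1,"slide":[-15,-1,30],"angular":[0,0,0]},
    {"fingers":1,"slide":[-15,-1,65],"angular":[0,0,0]},
    {"fingers":1,"slide":[-15,-1,100],"angular":[0,0,0]},
    {"fingers":1,"slide":[-15,-1,125],"angular":[0,0,0]},
    {"fingers":1,"slide":[-15,-1,135],"angular":[0,0,0]},
    {"fingers":1,"slide":[-15,-1,140],"angular":[0,0,0]},
    {"fingers":1,"slide":[-15,-1,140],"angular":[0,0,0]},
    {"fingers":1,"slide":[-15,-1,140],"angular":[0,0,0]},
  ],
)

```text
clock: 3.15
tcp_pos: [0.4509, -0.413, 0.1041]
orientation: [0.001, 0.707, 0.707, -0.0]
wrist_force: [0.4, -0.8, 0.1]
finger_gap: 0.0002
grip_force: 0.0
```

Request:
jog_arm(
  moves=[
    {"fingers":1,"slide":[0,0,4],"angular":[0,0,0]},
    {"fingers":1,"slide":[0,0,4],"angular":[0,0,0]},
    {"fingers":1,"slide":[0,0,4],"angular":[0,0,0]},
  ],
)

```text
clock: 3.4
tcp_pos: [0.4502, -0.4132, 0.0993]
orientation: [0.001, 0.707, 0.707, -0.0]
wrist_force: [0.4, 0.4, -1.1]
finger_gap: 0.0
grip_force: 0.0
```

Request:
jog_arm(
  moves=[
    {"fingers":1,"slide":[0,0,4],"angular":[0,0,0]},
    {"fingers":1,"slide":[0,0,4],"angular":[0,0,0]},
    {"fingers":1,"slide":[0,0,4],"angular":[0,0,0]},
  ],
)

```text
clock: 3.65
tcp_pos: [0.4502, -0.4133, 0.0948]
orientation: [0.001, 0.707, 0.707, 0.0]
wrist_force: [1.0, -0.8, 3.1]
finger_gap: 0.0001
grip_force: 1.3
```

Contact. I'll press on in small steps.

Request:
jog_arm(
  moves=[
    {"fingers":1,"slide":[0,0,4],"angular":[0,0,0]},
    {"fingers":1,"slide":[0,0,4],"angular":[0,0,0]},
    {"fingers":1,"slide":[0,0,4],"angular":[0,0,0]},
  ],
)

```text
clock: 3.9
tcp_pos: [0.4502, -0.4133, 0.0906]
orientation: [0.001, 0.707, 0.707, -0.0]
wrist_force: [0.5, -1.3, 4.9]
finger_gap: -0.0001
grip_force: 2.1
```

Request:
jog_arm(
  moves=[
    {"fingers":1,"slide":[0,0,3],"angular":[0,0,0]},
    {"fingers":1,"slide":[0,0,3],"angular":[0,0,0]},
    {"fingers":1,"slide":[0,0,3],"angular":[0,0,0]},
  ],
)

```text
clock: 4.15
tcp_pos: [0.4502, -0.4132, 0.0878]
orientation: [0.001, 0.707, 0.707, -0.0]
wrist_force: [0.5, -1.7, 4.5]
finger_gap: 0.0002
grip_force: 2.7
```

Request:
jog_arm(
  moves=[
    {"fingers":1,"slide":[0,0,2],"angular":[0,0,0]},
    {"fingers":1,"slide":[0,0,2],"angular":[0,0,0]},
    {"fingers":1,"slide":[0,0,2],"angular":[0,0,0]},
  ],
)

```text
clock: 4.4
tcp_pos: [0.4502, -0.4133, 0.087]
orientation: [0.001, 0.707, 0.707, -0.0]
wrist_force: [-0.5, 0.3, 11.5]
finger_gap: -0.0001
grip_force: 5.5
```

It has reached the stop: 11.5 N against the 6 N spring. I'll press 1 mm more to be certain, then release and go to the rail.

Request:
jog_arm(
  moves=[
    {"fingers":1,"slide":[0,0,1],"angular":[0,0,0]},
    {"fingers":1,"slide":[0,0,1],"angular":[0,0,0]},
    {"fingers":1,"slide":[0,0,1],"angular":[0,0,0]},
  ],
)

```text
clock: 4.65
tcp_pos: [0.4502, -0.4133, 0.0869]
orientation: [0.001, 0.707, 0.707, -0.0]
wrist_force: [-1.3, 1.7, 16.7]
finger_gap: -0.0002
grip_force: 8.2
```

Request:
jog_arm(
  moves=[
    {"fingers":1,"slide":[0,0,-20],"angular":[0,0,0]},
    {"fingers":1,"slide":[0,0,-60],"angular":[0,0,0]},
    {"fingers":1,"slide":[0,0,-100],"angular":[0,0,0]},
    {"fingers":1,"slide":[0,0,-140],"angular":[0,0,0]},
    {"fingers":0.5,"slide":[0,0,-170],"angular":[0,0,0]},
    {"fingers":0,"slide":[100,20,-190],"angular":[0,0,0]},
    {"fingers":0,"slide":[200,40,-190],"angular":[0,0,0]},
    {"fingers":0,"slide":[300,60,-190],"angular":[0,0,0]},
    {"fingers":0,"slide":[400,80,-190],"angular":[0,0,0]},
    {"fingers":0,"slide":[500,95,-190],"angular":[0,0,0]},
  ],
)

```text
clock: 5.48
tcp_pos: [0.4891, -0.2071, 0.2682]
orientation: [-0.001, 0.707, 0.707, -0.0]
wrist_force: [1.0, -0.5, 0.4]
finger_gap: 0.0721
grip_force: 0.0
```

```bash
python3 -c "
from h import *
s=get_state();print(s['clock'],s['tcp_pos'],s['wrist_force'])"
```

```text
5.4833 [ 0.48908658 -0.20710829  0.26822558] [ 0.99182991 -0.50314558  0.41718126]
```

Request:
jog_arm(
  moves=[
    {"fingers":0,"slide":[300,55,0],"angular":[0,0,0]},
    {"fingers":0,"slide":[300,55,0],"angular":[0,0,0]},
    {"fingers":0,"slide":[300,55,0],"angular":[0,0,0]},
    {"fingers":0,"slide":[300,55,0],"angular":[0,0,0]},
    {"fingers":0,"slide":[300,55,0],"angular":[0,0,0]},
    {"fingers":0,"slide":[300,55,0],"angular":[0,0,0]},
    {"fingers":0,"slide":[300,55,0],"angular":[0,0,0]},
    {"fingers":0,"slide":[300,55,0],"angular":[0,0,0]},
    {"fingers":0,"slide":[300,55,0],"angular":[0,0,0]},
    {"fingers":0,"slide":[300,55,0],"angular":[0,0,0]},
  ],
)

```text
clock: 6.32
tcp_pos: [0.5441, 0.0912, 0.2679]
orientation: [-0.001, 0.706, 0.708, -0.001]
wrist_force: [0.2, -0.9, -0.2]
finger_gap: 0.0853
grip_force: 0.0
```

```bash
python3 - <<'E'
from h import *
np.set_printoptions(precision=4,suppress=True)
s=get_state(); print(s["clock"],T(s),s["finger_gap"])
p=shot("wrist");save(p,"w2")
for t,z in(("knob",.114),("rail",0),("mould_mid",.06),("pot",0)):
  for r in tip_of(t,p)[:1]:print(t,r["point"],r["p"],atz(p,r["point"],z))
im=cv2.cvtColor(p["color"],cv2.COLOR_RGB2HSV).astype(int)
m=(((im[...,0]<6)|(im[...,0]>174))&(im[...,1]>150)&(im[...,2]>70)).astype(np.uint8)
n,l,st,c=cv2.connectedComponentsWithStats(m)
for i in range(1,n):
    if st[i,4]>100: print(st[i],c[i],[atz(p,c[i],z) for z in(.12,.13)])
E
```

```text
6.3167 [[-0.0021  1.     -0.0024  0.5441]
 [ 1.      0.0021 -0.0007  0.0912]
 [-0.0007 -0.0024 -1.      0.2679]
 [ 0.      0.      0.      1.    ]] 0.08531824841079573
knob [284.9, 139.8] 0.96 [0.5484 0.1288 0.114 ]
rail [279.1, 126.5] 0.97 [0.5434 0.1316 0.    ]
[ 258  114   51   53 2061] [283.443  139.8229] [array([0.5473, 0.1293, 0.12  ]), array([0.5472, 0.1303, 0.13  ])]
```

View pics/w2.png

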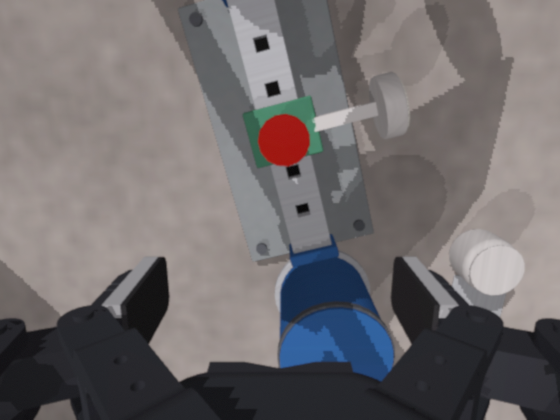

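The wrist view shows the red knob head at (283,140), the rail holes at (262,44), (273,89), (293,170) and (302,208), and the mould at (335,335). The mould is on the -y world side, which is the way to slide.

```bash
python3 - <<'E'
from h import *
np.set_printoptions(precision=4,suppress=True)
p=shot("wrist")
g=cv2.cvtColor(p["color"],cv2.COLOR_RGB2GRAY)
P=[]
for u,v in((262,44),(273,89),(293,170),(302,208)):
    s=g[v-10:v+11,u-10:u+11]; b,a=np.nonzero(s<45); q=(a.mean()+u-10,b.mean()+v-10); P.append(atz(p,q,.042)); print(len(a),q,P[-1])
d=P[3]-P[0]; print(d/4, np.linalg.norm(d)/4, "angle from -y:",np.degrees(np.arctan2(d[0],-d[1])), "mean",np.mean(P,0))
s=get_state();print(s["clock"],s["tcp_pos"])
E
```

```text
126 (np.float64(259.37301587301585), np.float64(41.76190476190476)) [0.5275 0.2069 0.042 ]
131 (np.float64(270.80152671755724), np.float64(86.46564885496183)) [0.5374 0.1685 0.042 ]
101 (np.float64(291.71287128712873), np.float64(168.32673267326732)) [0.5571 0.0921 0.042 ]
81 (np.float64(301.2716049382716), np.float64(205.97530864197532)) [0.5669 0.0539 0.042 ]
[ 0.0099 -0.0382  0.    ] 0.03948624522829528 angle from -y: 14.4783210435773 mean [0.5472 0.1304 0.042 ]
6.6167 [0.5448 0.0893 0.2689]
```

Request:
jog_arm(
  moves=[
    {"fingers":0,"slide":[41,2.5,20],"angular":[0,0,-7]},
    {"fingers":0,"slide":[41,2.5,50],"angular":[0,0,-14.5]},
    {"fingers":0,"slide":[41,2.5,80],"angular":[0,0,-14.5]},
    {"fingers":0,"slide":[41,2.5,100],"angular":[0,0,-14.5]},
    {"fingers":0,"slide":[41,2.5,100],"angular":[0,0,-14.5]},
    {"fingers":0,"slide":[41,2.5,100],"angular":[0,0,-14.5]},
    {"fingers":0,"slide":[41,2.5,100],"angular":[0,0,-14.5]},
  ],
)

```text
clock: 7.2
tcp_pos: [0.5483, 0.1312, 0.1704]
orientation: [0.001, 0.613, 0.79, 0.001]
wrist_force: [0.2, 0.1, 0.6]
finger_gap: 0.0856
grip_force: 0.0
```

```bash
python3 - <<'E'
from h import *
np.set_printoptions(precision=4,suppress=True)
s=get_state(); M=T(s);print(s["clock"],M)
for k in([.5472,.1302,.106],): print("tool shift mm",1000*M[:3,:3].T@(np.array(k)-M[:3,3]))
p=shot("wrist");save(p,"w3")
for r in tip_of("knob",p)[:1]:print(r["point"],r["p"],atz(p,r["point"],.114))
E
```

```text
7.2 [[-0.2493  0.9684  0.002   0.5483]
 [ 0.9684  0.2493  0.0001  0.1312]
 [-0.0004  0.0019 -1.      0.1704]
 [ 0.      0.      0.      1.    ]]
tool shift mm [-0.6729 -1.3986 64.3681]
[277.1, 230.9] 0.82 [0.5484 0.1295 0.114 ]
```

Request:
jog_arm(
  moves=[
    {"fingers":0,"slide":[-0.7,-1.2,30],"angular":[0,0,0]},
    {"fingers":0,"slide":[-0.7,-1.2,55],"angular":[0,0,0]},
    {"fingers":0,"slide":[-0.7,-1.2,66],"angular":[0,0,0]},
    {"fingers":0,"slide":[-0.7,-1.2,66],"angular":[0,0,0]},
    {"fingers":0.4,"slide":[-0.7,-1.2,66],"angular":[0,0,0]},
    {"fingers":0.6,"slide":[-0.7,-1.2,66],"angular":[0,0,0]},
    {"fingers":1,"slide":[-0.7,-1.2,66],"angular":[0,0,0]},
    {"fingers":1,"slide":[-0.7,-1.2,66],"angular":[0,0,0]},
    {"fingers":1,"slide":[-0.7,-1.2,66],"angular":[0,0,0]},
    {"fingers":1,"slide":[-0.7,-1.2,66],"angular":[0,0,0]},
  ],
  squeeze=50,
)

```text
clock: 8.13
tcp_pos: [0.5464, 0.1307, 0.1034]
orientation: [0.0, 0.612, 0.791, 0.0]
wrist_force: [-1.7, -1.6, 0.8]
finger_gap: 0.0363
grip_force: 49.7
```

Request:
jog_arm(
  moves=[
    {"fingers":1,"slide":[0,0,0],"angular":[0,0,0]},
    {"fingers":1,"slide":[0,0,0],"angular":[0,0,0]},
    {"fingers":1,"slide":[0,0,0],"angular":[0,0,0]},
  ],
)

```text
clock: 8.38
tcp_pos: [0.5464, 0.1307, 0.103]
orientation: [0.0, 0.612, 0.791, -0.0]
wrist_force: [-2.3, -1.6, 1.4]
finger_gap: 0.0357
grip_force: 49.7
```

```bash
python3 - <<'E'
from h import *
s=get_state();print(s["clock"],s["tcp_pos"],s["wrist_force"],s["ft_torque"],s["finger_gap"],s["grip_force"])
p=shot("side");c=cv2.resize(p["color"][120:260,220:360],None,fx=4,fy=4,interpolation=2);cv2.imwrite("pics/s1.png",c[:,:,::-1])
E
```

```text
8.3833 [0.546362   0.13068675 0.10296795] [-2.34166157 -1.61060801  1.44953544] [-0.20906433  0.13722294  0.03051701] 0.03565138858445671 49.68021512031555
```

View pics/s1.png

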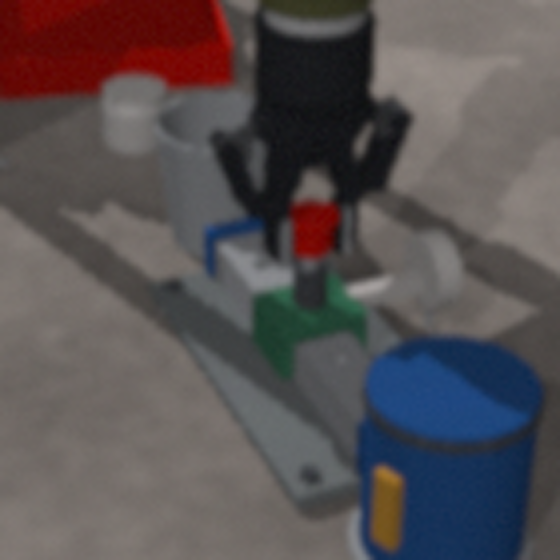

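The crop shows the fingers around the knob, with the head touching the upper part of the pads. The gap is 35.7 mm rather than 30, so the pads are tilted on the 38 mm head. I'll regrip higher so the head sits mid-pad.

Request:
jog_arm(
  moves=[
    {"fingers":0.2,"slide":[0,-0.7,0],"angular":[0,0,0]},
    {"fingers":0.2,"slide":[0,-0.7,0],"angular":[0,0,0]},
    {"fingers":0.2,"slide":[0,-0.7,-6],"angular":[0,0,0]},
    {"fingers":0.2,"slide":[0,-0.7,-12],"angular":[0,0,0]},
    {"fingers":0.2,"slide":[0,-0.7,-12],"angular":[0,0,0]},
    {"fingers":1,"slide":[0,-0.7,-12],"angular":[0,0,0]},
    {"fingers":1,"slide":[0,-0.7,-12],"angular":[0,0,0]},
    {"fingers":1,"slide":[0,-0.7,-12],"angular":[0,0,0]},
    {"fingers":1,"slide":[0,-0.7,-12],"angular":[0,0,0]},
    {"fingers":1,"slide":[0,-0.7,-12],"angular":[0,0,0]},
  ],
  squeeze=50,
)

```text
clock: 9.27
tcp_pos: [0.5462, 0.1308, 0.115]
orientation: [0.0, 0.612, 0.791, 0.0]
wrist_force: [1.7, 1.6, -0.0]
finger_gap: 0.0356
grip_force: 49.7
```

Request:
jog_arm(
  moves=[
    {"fingers":1,"slide":[0,0,0],"angular":[0,0,0]},
    {"fingers":1,"slide":[0,0,0],"angular":[0,0,0]},
    {"fingers":1,"slide":[0,0,0],"angular":[0,0,0]},
  ],
)

```text
clock: 9.52
tcp_pos: [0.5461, 0.1308, 0.115]
orientation: [0.0, 0.612, 0.791, 0.0]
wrist_force: [2.9, 0.5, 0.5]
finger_gap: 0.0359
grip_force: 49.8
```

Same gap, with the head now gripped mid-pad. Now I'll pull up.

Request:
jog_arm(
  moves=[
    {"fingers":1,"slide":[0,0.3,-3],"angular":[0,0,0]},
    {"fingers":1,"slide":[0,0.3,-6],"angular":[0,0,0]},
    {"fingers":1,"slide":[0,0.3,-6],"angular":[0,0,0]},
  ],
)

```text
clock: 9.77
tcp_pos: [0.5461, 0.1307, 0.1213]
orientation: [0.0, 0.612, 0.791, 0.0]
wrist_force: [3.1, 0.8, -2.1]
finger_gap: 0.0357
grip_force: 50.1
```

Request:
jog_arm(
  moves=[
    {"fingers":1,"slide":[0,0,-4],"angular":[0,0,0]},
    {"fingers":1,"slide":[0,0,-4],"angular":[0,0,0]},
    {"fingers":1,"slide":[0,0,-4],"angular":[0,0,0]},
  ],
)

```text
clock: 10.02
tcp_pos: [0.546, 0.1307, 0.1248]
orientation: [0.0, 0.612, 0.791, 0.0]
wrist_force: [3.8, 1.2, -4.6]
finger_gap: 0.0356
grip_force: 50.3
```

```bash
python3 - <<'E'
from h import *
s=get_state();print(s["clock"],s["tcp_pos"],s["wrist_force"],s["finger_gap"],s["grip_force"])
p=shot("side");c=cv2.resize(p["color"][140:230,250:350],None,fx=5,fy=5,interpolation=2);cv2.imwrite("pics/s2.png",c[:,:,::-1])
E
```

```text
10.0167 [0.54603076 0.13070364 0.12478267] [ 3.79869642  1.18687768 -4.62806972] 0.035582497131976254 50.33141613006592
```

View pics/s2.png

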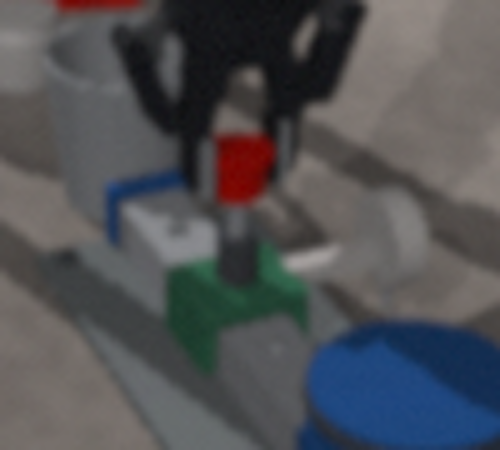

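Pin lifted, with about 4.6 N of pull (plunger ≈ 0.015). Now slide 40 mm towards the mould (tool -x).

Request:
jog_arm(
  moves=[
    {"fingers":1,"slide":[-3,0.6,-0.5],"angular":[0,0,0]},
    {"fingers":1,"slide":[-8,0.6,-0.5],"angular":[0,0,0]},
    {"fingers":1,"slide":[-14,0.6,-0.5],"angular":[0,0,0]},
    {"fingers":1,"slide":[-20,0.6,-0.5],"angular":[0,0,0]},
    {"fingers":1,"slide":[-20,0.6,-0.5],"angular":[0,0,0]},
  ],
)

```text
clock: 10.48
tcp_pos: [0.5515, 0.1099, 0.1251]
orientation: [0.0, 0.613, 0.79, -0.001]
wrist_force: [3.2, -0.7, -6.1]
finger_gap: 0.0355
grip_force: 50.4
```

Request:
jog_arm(
  moves=[
    {"fingers":1,"slide":[-6,0,0],"angular":[0,0,0]},
    {"fingers":1,"slide":[-12,0,0],"angular":[0,0,0]},
    {"fingers":1,"slide":[-18,0,0],"angular":[0,0,0]},
    {"fingers":1,"slide":[-20,0,0],"angular":[0,0,0]},
    {"fingers":1,"slide":[-20,0,0],"angular":[0,0,0]},
    {"fingers":1,"slide":[-20,0,0],"angular":[0,0,0]},
  ],
)

```text
clock: 10.98
tcp_pos: [0.5564, 0.091, 0.1253]
orientation: [0.0, 0.613, 0.79, -0.001]
wrist_force: [0.5, -1.5, -5.6]
finger_gap: 0.0356
grip_force: 50.4
```

```bash
python3 - <<'E'
from h import *
s=get_state();M=T(s);print(s["clock"],s["tcp_pos"],s["finger_gap"])
d=M[:3,3]-[.5460,.1307,.1248];print("moved tool axes mm",1000*M[:3,:3].T@d,"force tool",M[:3,:3].T@np.array(s["wrist_force"]))
p=shot("side");c=cv2.resize(p["color"][150:240,250:350],None,fx=5,fy=5,interpolation=2);cv2.imwrite("pics/s3.png",c[:,:,::-1])
E
```

```text
10.9833 [0.55644305 0.09102995 0.12525376] 0.035646169555688965
moved tool axes mm [-41.02170267   0.21717884  -0.38544842] force tool [-1.5603184   0.16018301  5.5919529 ]
```

View pics/s3.png

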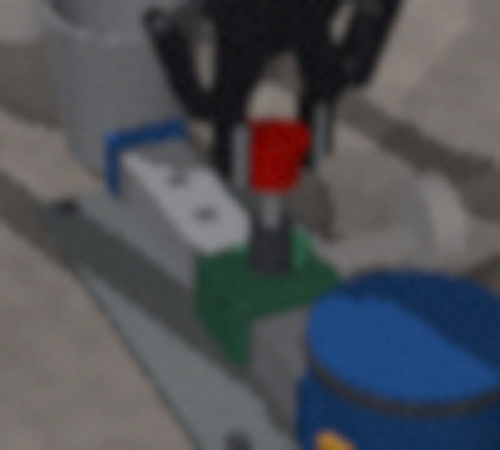

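The carriage has moved with the gripper: two holes now show on the far side, and the shift was 41 mm. I'll back off 0.8 mm and lower.

Request:
jog_arm(
  moves=[
    {"fingers":1,"slide":[0.8,0,0],"angular":[0,0,0]},
    {"fingers":1,"slide":[0.8,0,2],"angular":[0,0,0]},
    {"fingers":1,"slide":[0.8,0,5],"angular":[0,0,0]},
    {"fingers":1,"slide":[0.8,0,7],"angular":[0,0,0]},
    {"fingers":1,"slide":[0.8,0,7],"angular":[0,0,0]},
  ],
)

```text
clock: 11.45
tcp_pos: [0.556, 0.0928, 0.1181]
orientation: [-0.0, 0.612, 0.791, -0.0]
wrist_force: [-1.3, -2.6, -0.9]
finger_gap: 0.0361
grip_force: 50.6
```

Request:
jog_arm(
  moves=[
    {"fingers":1,"slide":[0,0,3],"angular":[0,0,0]},
    {"fingers":1,"slide":[0,0,3],"angular":[0,0,0]},
    {"fingers":1,"slide":[0,0,3],"angular":[0,0,0]},
  ],
)

```text
clock: 11.7
tcp_pos: [0.5561, 0.0929, 0.1154]
orientation: [-0.0, 0.612, 0.791, -0.0]
wrist_force: [-2.8, -2.7, 0.2]
finger_gap: 0.0357
grip_force: 50.7
```

Force crosses zero at the floating height, so the pin is in the hole. Now I'll press down.

Request:
jog_arm(
  moves=[
    {"fingers":1,"slide":[-0.3,-0.5,2],"angular":[0,0,0]},
    {"fingers":1,"slide":[-0.3,-0.5,4],"angular":[0,0,0]},
    {"fingers":1,"slide":[-0.3,-0.5,4],"angular":[0,0,0]},
    {"fingers":1,"slide":[-0.3,-0.5,4],"angular":[0,0,0]},
  ],
)

```text
clock: 12.03
tcp_pos: [0.5561, 0.0928, 0.1115]
orientation: [0.0, 0.612, 0.791, 0.0]
wrist_force: [-2.2, -0.2, 1.1]
finger_gap: 0.0354
grip_force: 50.8
```

Request:
jog_arm(
  moves=[
    {"fingers":1,"slide":[0,0,2],"angular":[0,0,0]},
    {"fingers":1,"slide":[0,0,2],"angular":[0,0,0]},
    {"fingers":1,"slide":[0,0,2],"angular":[0,0,0]},
  ],
)

```text
clock: 12.28
tcp_pos: [0.5562, 0.0928, 0.1106]
orientation: [0.0, 0.612, 0.791, 0.001]
wrist_force: [-4.0, -0.4, 9.2]
finger_gap: 0.0352
grip_force: 51.2
```

Request:
jog_arm(
  moves=[
    {"fingers":1,"slide":[0,0,1],"angular":[0,0,0]},
    {"fingers":1,"slide":[0,0,1],"angular":[0,0,0]},
    {"fingers":1,"slide":[0,0,1],"angular":[0,0,0]},
  ],
)

```text
clock: 12.53
tcp_pos: [0.5563, 0.0927, 0.1105]
orientation: [0.001, 0.612, 0.791, 0.001]
wrist_force: [-6.4, -0.5, 14.9]
finger_gap: 0.0359
grip_force: 51.7
```

It's against a hard stop at 15 N and not slipping. One last look before handing in.

```bash
python3 - <<'E'
from h import *
a=shot("scene");b=shot("side")
c=cv2.hconcat([cv2.resize(x["color"][r[0]:r[0]+100,r[1]:r[1]+100],(390,390),interpolation=2) for x,r in((a,(180,240)),(b,(140,250)))])
cv2.imwrite("pics/f.png",c[:,:,::-1])
for t in("mould_mid","pot","tin_a","jar"):
    for p in(a,b):
        print(t,[np.round(r["point"],0).tolist() for r in tip_of(t,p)[:2]])
s=get_state();print(s["clock"],s["tcp_pos"],s["wrist_force"])
E
```

```text
mould_mid [[245.0, 210.0]]
mould_mid [[331.0, 236.0]]
pot [[354.0, 266.0]]
pot [[273.0, 179.0]]
tin_a [[217.0, 264.0], [409.0, 286.0]]
tin_a [[250.0, 156.0]]
jar [[167.0, 181.0]]
jar [[387.0, 234.0]]
13.0333 [0.55625204 0.09274475 0.11052414] [-6.73524785 -0.41672621 14.87139463]
```

View pics/f.png

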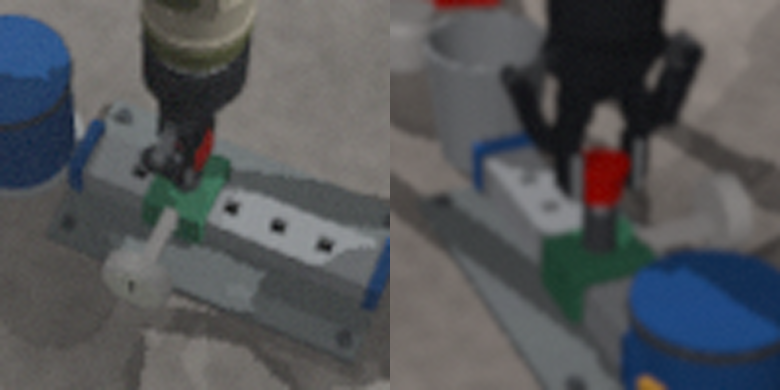

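The left crop shows three free holes behind the carriage at (230,208), (278,228) and (325,245), and one ahead at (140,172). The carriage is one hole towards the mould, the knob is gripped and pressed down, and the other things are unmoved.

```bash
python3 -c "
from workcell import *
print(hand_in())"
```

```text
the job is handed in; nothing more can be done
None
```

The job is handed in at about 13 s: the stop button was pressed to its stop and released, the carriage is one hole nearer the mould, and the gripper still holds the knob pressed fully down at about 15 N; `hand_in()` gave no verdict.

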